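Fit the return spring to the shaker plate

TASK

Fit the return spring to the shaker's metal drive plate: first drop the pin under its end block fully into the hole in the plate, then pull the other end out by its ring, bring its hook round the post and let it rest there, so that the spring is left stretched flat between hole and post. Leave the bottle, the timer and the tape roll where they are.

Things in the scene. Friction and masses are not known exactly. Their poses are not given: they have to be found in the camera images.
- block_center (a point): centre of the spring's steel end block, the part to grip: 44 mm long (along the spring), 20 wide, 44 tall. Its axes are the spring's: x along the spring from block to hook and ring, y to the left, z up. The spring is 199 mm long, 0.2 kg (varies), does not bend, only stretches along x; mass centre about 36 mm from this point towards the hook. Undersides of block, hook and ring are level, 22 mm under this point
- pin_tip (a point): lowest point of the spring's pin, a round-ended steel pin of 10 mm diameter that stands 20 mm down from the block's underside; its axis is 8 mm from the block's centre, away from the hook (x = -8 mm, z = -42 mm in the block's axes)
- hook_center (a point): centre of the spring's hook, 4 mm above its underside, 112 mm along x from the pin axis unstretched. 8 mm round steel curved in the horizontal plane, inner radius 11 mm: shank on the spring's -y side (15 mm off the axis), round the +x end, tip on the +y side level with the centre. The post enters from the +y side through the gap between tip and coil (39 mm along x), then lies in the curve
- ring_center (a point): centre of the pull ring at the end of the hook, half-way up: inner diameter 46 mm, outer 56 mm, 16 mm tall, upright wall, open above and below; 45 mm along x from the hook centre (157 mm from the pin axis unstretched). Shut fingers can be put in from above to pull it
- spring_link (a joint): stretch of the spring in m: 0 as it lies, end stop at 0.065; the pull is 2.6 N plus 220 N per m. About 0.025 when hooked on the post; 0.038 to 0.056 while the hook's tip goes round the outside of the post
- rest: fixed grey plastic block on which the spring lies at the start, 95 mm long along its x (which is the spring's x), 46 wide, 26 high; origin at the centre of its underside. The spring's block, all but its last 5 to 8 mm, overhangs the rest's -x end, with the pin hanging down; the ring overhangs the other end
- hole (a point): centre of the mouth of the plate's hole, on the plate's flat top, 24 mm above the table. Hole of 16 mm diameter with 2 mm chamfer, right through the 14 mm plate, which stands on 10 mm feet. x axis from hole to post, y to its left, z up
- plate: fixed aluminium drive plate; origin on the table, under the line from hole to post, 85 mm from the hole; axes as the hole's. The plate spans x -115 to 75 mm, y -58 to 30. A grey cover, 34 mm high, stands at x -47 to 37, y 30 to 76. The -y side is free: there the spring can lie slantwise, pin in the hole, turned 18 degrees clockwise from the line to the post, clear of the post
- post (a point): mid-height of the upright steel post, 12 mm in diameter, 28 mm tall above the plate (this point is 14 mm above the plate), no head, 142 mm from the hole along the hole's x axis
- amber_bottle: brown bottle with black cap, 54 mm diameter, 108 mm tall, standing; origin at its underside. To be left alone
- timer: flat white timer, 62 x 62 x 15 mm, lying; origin at its underside. To be left alone
- tape_roll: roll of brown tape, 94 mm diameter, 48 mm tall, lying flat; origin at its underside. To be left alone

How it is judged:
By the outcome, as a careful person would: the job done as asked, in the order asked, and still so for the second after the job is handed in, with the robot touching nothing.
It also fails if it takes over 51 s, if anything falls off the work surface, if the arm or the gripper's body presses on something with over 40 N, if the wrist force passes 120 N, or if a joint passes its speed limit or range.

ROBOT

A 6-joint arm with a two-finger parallel gripper is mounted at the origin on a cart in front of the work surface, level with it; the furniture and walls round the work are solid. World frame = base frame: x ahead of the robot, y to its left, z up, the work surface at z = 0. Lengths are in m, angles in rad, forces in N, time in s.
With the tool pointing down it reaches from about 0.275 to 0.875 m from the base axis. Payload 12.5 kg.
Tool frame: the origin (TCP) lies midway between the tips of the shut fingers; the grasp point (between the pads) lies 19 mm behind it; z points along the fingers, y is the direction in which the jaws open and shut (so a half turn about z gives the same grasp; the last joint's range is limited). The gripper opens to 85 mm and grips with 20 to 120 N. Pads are 22 mm wide; open, the fingers measure 114 mm over their backs; the gripper's body (76 mm by 85 mm) begins 54 mm behind the grasp point. The pads swing forward as they close: fully open they stand 13 mm farther back than shut.
Start: joints at [-1.421, 0.351, 1.652, -0, 1.139, -0.085], TCP at [0.128, -0.535, 0.231] pointing down, gripper open.
Joint ranges: [-2.75, 2.75], [-0.79, 2.1], [0.01, 2.65], [-1.57, 4.71], [0.07, 3.14], [-2.87, 2.87]. Speed limits (rad/s): [2.22, 2.22, 2.79, 3.14, 3.14, 3.14].

INTERFACE

Orientations are given as a rotation vector (axis times angle).
In Python, from station import arm gives the robot as it stands.
- The arm moves only by the tool step_arm, never from a script. Its argument "commands" is a list that holds one entry, the list of rows, each a list of 7 numbers: the shift along the tool's x, y, z in m, then the turn, a rotation vector about the tool's x, y, z in rad, then the closure, from -1 (fully open) to 1 (shut). In form: [[[dx, dy, dz, wx, wy, wz, hand], ...]]. A call has 1 to 8 rows; each row shifts and turns the commanded pose from where the row before left it, along the tool's axes as they then stand; what a row does not reach is not made up. A row lasts 1/10 s, in which the tool goes at most 50 mm and 8.59 degrees, less where a joint would pass 70% of its speed; a pose out of reach is approached as far as the arm can. A call with a gripper value outside its range is refused whole. The fingers move at their own pace and stop on an object; the grip force is fixed at half the most. Time passes only in rows, so rows that do not move let the fingers close. It gives the time, the measured TCP pose, the force and the opening at its end, in the units of the state.
- arm.get_obs(): the state, without advancing time (a new reading comes with each control period).
- arm.capture(name): name is "scene" or "top" or "wrist"; returns (picture, depth): 420x560x3 uint8, red, green, blue; 420x560 float32, m along the optical axis (not along the pixel's ray), 0 where there is no reading.
- arm.camera_params(name): a dict with "K" (3x3 intrinsics, pixels), "origin" and "orientation" of the camera in the world. Camera axes: x right, y up, looking along -z (the intrinsics and any distortion apply to the point x, -y, -z); pixel columns grow to the right and rows downward; lengths in m; the calibration is good to about 2 mm. A picture is of the moment at which its call begins: read the wrist's pose just before it. camera_params takes no time and is no camera call; for the wrist camera it gives the pose at the moment of the call.
- arm.job_done(): hands the job in, once; it reports no verdict.
The state is a dict: "t": time; "joint_pos": joint angles; "joint_velocities": joint speeds; "joint_efforts": joint torques, N m; "eef_pos": TCP position; "orientation": TCP orientation; "contact_force": force on the tool from outside, world axes, zero at the start; "wrist_torque": the same for the moment, N m; "opening": opening from 0.0 (shut) to 1.0 (fully open).
Only numpy, scipy, OpenCV 4.12 (cv2) and the standard library are available. Lean on these libraries where they do the work, as an engineer would, in place of code of your own. Each camera call takes 0.05 s, during which the arm holds its last target. There are 200 camera calls.

## Working session

There is one attempt and no reset: what is moved stays moved. The work goes in short steps, Python scripts to look and compute and a tool call to move; the robot and the scene stay as the last step left them, time stands still between calls to the robot, and variables do not carry over. Pictures are saved under pics/ and viewed, about 8 in all and at most 12, crops included, and the job is handed in when it is done.

Besides the shell and the picture viewer there is one more tool, called after "Request:" by a JSON object that holds its "name" and its "arguments", one argument or row to a line. step_arm: Moves the arm, as the interface text tells. Its arguments: {"type":"object","properties":{"commands":{"type":"array","items":{"type":"array","items":{"type":"array","items":{"type":"number"}}}}},"required":["commands"]}

```bash
mkdir -p pics; ls
cat > h.py <<'E'
import numpy as np, cv2
from scipy.spatial.transform import Rotation as R
from station import arm
def rot(o):
    o=np.array(o,float)
    return o if o.shape==(3,3) else R.from_rotvec(o).as_matrix() if o.size==3 else R.from_quat(o).as_matrix()
def cam(n):
    p=arm.camera_params(n); return np.array(p["K"]),np.array(p["origin"]),rot(p["orientation"])
def ray(c,u,v):
    K,o,M=c; d=np.linalg.inv(K)@[u,v,1]; return M@np.array([d[0],-d[1],-d[2]])
def atz(c,u,v,z):
    d=ray(c,u,v); return c[1]+d*(z-c[1][2])/d[2]
def atd(c,u,v,dep): return c[1]+ray(c,u,v)*dep
def proj(c,P):
    K,o,M=c; q=M.T@(np.array(P)-o); q=K@[q[0],-q[1],-q[2]]; return q[:2]/q[2]
def save(n,im): cv2.imwrite("pics/"+n+".png",cv2.cvtColor(im,cv2.COLOR_RGB2BGR))
E
python3 - <<'E'
from h import *
print(arm.get_obs())
for n in("scene","top","wrist"):
    print(n,arm.camera_params(n))
    c=cam(n)
    im,d=arm.capture(n); save(n+"0",im); np.savez("pics/"+n+"0.npz",im=im,d=d,K=c[0],o=c[1],M=c[2])
E
```

```text
pics
{'t': 0.0, 'joint_pos': array([-1.42059532e+00,  3.51254271e-01,  1.65238646e+00, -2.95272094e-06,
        1.13912480e+00, -8.45936127e-02]), 'joint_velocities': array([-0.00047052, -0.00126652,  0.00216001,  0.00016905,  0.00016185,
        0.00030536]), 'joint_efforts': array([ 5.14970488e-04, -5.06111169e+01, -2.91405630e+01, -2.98158980e-06,
        4.58173250e-03,  4.98921331e-07]), 'eef_pos': array([ 0.12793338, -0.53458544,  0.23076285]), 'orientation': array([-3.11880428e+00, -3.67832565e-01,  6.46099212e-05]), 'contact_force': array([-0.55091104, -0.12445507,  0.06176816]), 'wrist_torque': array([-0.05623716, -0.06392597,  0.019095  ]), 'opening': 0.9978913681844435}
scene {'K': array([[495.79405494,   0.        , 275.43310271],
       [  0.        , 495.79405494, 207.85605922],
       [  0.        ,   0.        ,   1.        ]]), 'origin': array([-0.29997144,  0.76676773,  0.59178305]), 'orientation': array([ 0.56636423, -1.29557672, -2.04661094])}
top {'K': array([[510.94114299,   0.        , 279.77355741],
       [  0.        , 510.94114299, 204.72829106],
       [  0.        ,   0.        ,   1.        ]]), 'origin': array([ 0.30499135, -0.01081328,  1.45881929]), 'orientation': array([ 0.13967512, -0.12468936, -1.57591167])}
wrist {'K': array([[359.09525083,   0.        , 281.51712006],
       [  0.        , 359.09525083, 207.34301074],
       [  0.        ,   0.        ,   1.        ]]), 'origin': array([ 0.20600199, -0.51707979,  0.37310846]), 'orientation': array([-0.26478232,  0.21035466, -1.32486431])}
```

View pics/top0.png

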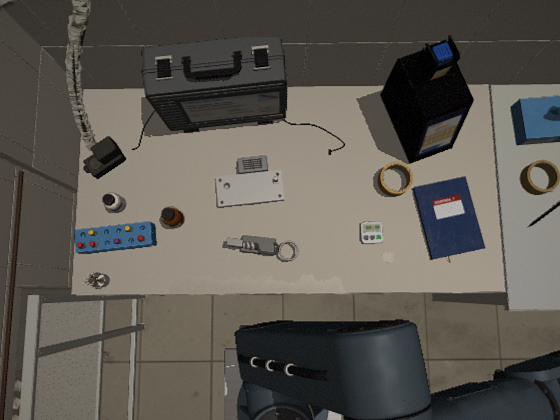

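View pics/scene0.png

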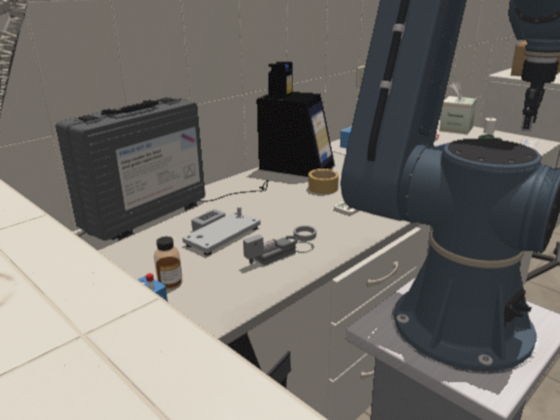

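The top view shows the plate around (250,190) with the grey cover above it at (252,164). The spring is at (225–298, 247): the block on the left, the ring at (287,251). The bottle is at (172,217), the timer at (371,232) and the tape at (395,179).

Run:
```python
from h import *
z=np.load("pics/top0.npz"); im=z["im"]; d=z["d"]
c=(z["K"],z["o"],z["M"])
cr=im[150:270,205:310]; save("topc",cv2.resize(cr,None,fx=5,fy=5,interpolation=cv2.INTER_CUBIC)[:600])
for n,u,v in [("blk",232,243),("coil",255,246),("ring",287,251),("plate",250,198),("post?",278,182),("hole?",226,186),("cover",252,164)]:
    print(n,d[v,u],atd(c,u,v,d[v,u]).round(4))
```

```text
blk 1.3897231 [0.4361 0.1323 0.0727]
coil 1.4139732 [0.4296 0.0712 0.0464]
ring 1.4623463 [ 0.419  -0.0174 -0.0052]
plate 1.4565341 [0.5684 0.0866 0.027 ]
post? 1.4613444 [0.6137 0.0064 0.0291]
hole? 1.4885685 [0.6092 0.1583 0.002 ]
cover 1.4744477 [0.6683 0.081  0.0257]
```

View pics/topc.png

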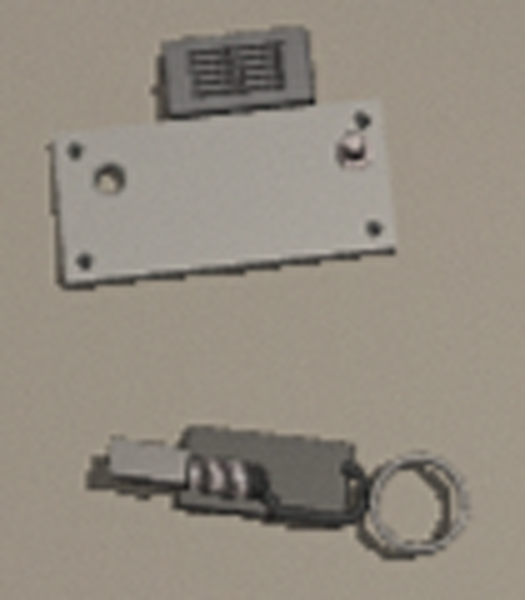

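Run:
```python
from h import *
z=np.load("pics/top0.npz"); c=(z["K"],z["o"],z["M"])
f=lambda a,b,h:atz(c,205+a/5-.4,150+b/5-.4,h).round(4)
H=f(109,179,.024);P=f(352,150,.05);Pb=f(356,160,.026);B=f(148,462,.070);Rg=f(417,503,.042)
print("hole",H,"post top",P,"post base",Pb,"block",B,"ring",Rg)
for n,a,b in(("HP",H,P),("HPb",H,Pb),("BR",B,Rg)):
    e=b-a; print(n,np.linalg.norm(e[:2]),np.degrees(np.arctan2(e[1],e[0])))
print("plate corners",[f(*q,.024) for q in((52,138),(380,100),(395,248),(65,283))])
print("block corners",[f(*q,.070) for q in((110,436),(192,448),(187,489),(107,474))])
```

```text
hole [0.6064 0.1546 0.024 ] post top [0.6162 0.0145 0.05  ] post base [0.6156 0.0127 0.026 ] block [0.439  0.1266 0.07  ] ring [ 0.4175 -0.02    0.042 ]
HP 0.14044233692159921 -85.99867585431473
HPb 0.1421979254419698 -86.29045493704668
BR 0.14816818146957192 -98.34338144932705
plate corners [array([0.6308, 0.1877, 0.024 ]), array([ 0.6512, -0.0014,  0.024 ]), array([ 0.5645, -0.0092,  0.024 ]), array([0.5461, 0.1791, 0.024 ])]
block corners [array([0.4534, 0.1474, 0.07  ]), array([0.4464, 0.1026, 0.07  ]), array([0.4241, 0.1052, 0.07  ]), array([0.4326, 0.1489, 0.07  ])]
```

Measured block–ring distance is 148 mm (expected 149) and hole–post distance is 142 mm, so both match. I'm turning and moving above the block.

Request:
{"name": "step_arm", "arguments": {
  "commands": [
    [[0,0,0,0,0,-0.148,-1],[0,0,0,0,0,-0.149,-1],[0,0,0,0,0,-0.149,-1],[0,0,0,0,0,-0.149,-1],[0,0,0,0,0,-0.149,-1],[0,0,0,0,0,-0.149,-1],[0,0,0,0,0,-0.149,-1],[0,0,0,0,0,-0.148,-1]]
  ]
}}

```text
t: 0.95
eef_pos: [0.1279, -0.5347, 0.231]
orientation: [-2.371, -2.06, -0.001]
contact_force: [-0.5, 0.0, -0.1]
opening: 1.006
```

Request:
{"name": "step_arm", "arguments": {
  "commands": [
    [[0.0437,0.0133,0.0019,0,0,0,-1],[0.0437,0.0133,0.0019,0,0,0,-1],[0.0437,0.0133,0.0019,0,0,0,-1],[0.0437,0.0133,0.0019,0,0,0,-1],[0.0437,0.0133,0.0019,0,0,0,-1],[0.0437,0.0133,0.0019,0,0,0,-1],[0.0437,0.0133,0.0019,0,0,0,-1],[0.0437,0.0133,0.0019,0,0,0,-1]]
  ]
}}

```text
t: 1.75
eef_pos: [0.2844, -0.2028, 0.2161]
orientation: [2.378, 2.053, 0.0]
contact_force: [0.6, -0.0, 0.0]
opening: 0.998
```

Request:
{"name": "step_arm", "arguments": {
  "commands": [
    [[0.0437,0.0133,0.0019,0,0,0,-1],[0.0437,0.0133,0.0019,0,0,0,-1],[0.0437,0.0133,0.0019,0,0,0,-1],[0.0437,0.0133,0.0019,0,0,0,-1],[0.0437,0.0133,0.0019,0,0,0,-1],[0.0437,0.0133,0.0019,0,0,0,-1],[0.0437,0.0133,0.0019,0,0,0,-1],[0.0437,0.0133,0.0019,0,0,0,-1]]
  ]
}}

```text
t: 2.55
eef_pos: [0.4406, 0.128, 0.2008]
orientation: [2.377, 2.054, 0.0]
contact_force: [1.5, -0.8, 0.4]
opening: 0.997
```

Request:
{"name": "step_arm", "arguments": {
  "commands": [
    [[0,0,0,0,0,0,-1],[0,0,0,0,0,0,-1]]
  ]
}}

```text
t: 2.75
eef_pos: [0.4399, 0.1264, 0.2004]
orientation: [-2.375, -2.056, 0.002]
contact_force: [-0.2, 0.2, -0.2]
opening: 1.0
```

```bash
cat >> h.py <<'E'
def yaw():
    X=rot(arm.get_obs()["orientation"])[:,0]; return np.degrees(np.arctan2(X[1],X[0]))
def snap(n,k):
    c=cam(n); o=arm.get_obs(); im,d=arm.capture(n); np.savez(f"pics/{k}.npz",im=im,d=d,K=c[0],o=c[1],M=c[2]); return c,im,d
def load(k):
    z=np.load(f"pics/{k}.npz"); return (z["K"],z["o"],z["M"]),z["im"],z["d"]
E
python3 - <<'E'
from h import *
c,im,d=snap("wrist","w1"); save("w1",cv2.resize(im,(784,588),interpolation=cv2.INTER_CUBIC))
print(yaw(),c[1],c[2].round(3).tolist())
for n,P in dict(blk=(.439,.1266,.07),ring=(.4175,-.02,.042),hole=(.6064,.1546,.024),post=(.6162,.0145,.052)).items(): print(n,(proj(c,P)*1.4).round(1))
E
```

```text
81.67061525824593 [0.45243411 0.20411073 0.34267836] [[0.99, 0.137, 0.045], [-0.144, 0.941, 0.306], [-0.001, -0.309, 0.951]]
blk [390.8 273.3]
ring [391.3 463.4]
hole [652.2 172.2]
post [685.6 391.9]
```

View pics/w1.png

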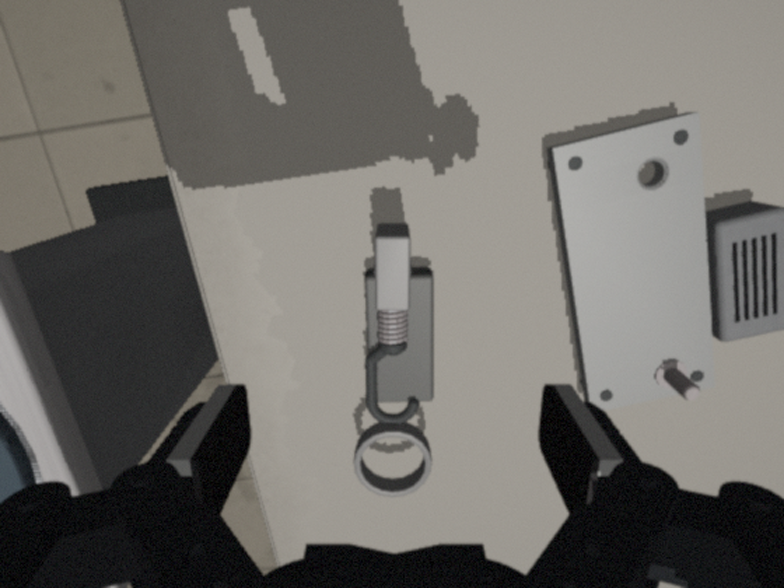

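The wrist view shows the block top centred at (393,273), the ring at (393,462), the hole at (653,173) and the post top at (690,393). All lie close to the predictions from the top camera.

Run:
```python
from h import *
ct,_,_=load("top0"); cw,_,_=load("w1")
def tri(a,b):
    d1,d2=ray(ct,205+a[0]/5-.4,150+a[1]/5-.4),ray(cw,b[0]/1.4,b[1]/1.4)
    s=np.linalg.lstsq(np.c_[d1,-d2],cw[1]-ct[1],rcond=None)[0]
    p,q=ct[1]+s[0]*d1,cw[1]+s[1]*d2; return ((p+q)/2).round(4),np.linalg.norm(p-q).round(4)
print("blk",tri((148,462),(393.5,273.5)),"ring",tri((417,503),(393,462)),"hole",tri((109,179),(653,173)),"post",tri((351,149),(690,392)))
for n,p,z in(("blk",(393.5,273.5),.07),("ring",(393,462),.042),("hole",(653,173),.024),("post",(690,392),.052)): print(n,atz(cw,p[0]/1.4,p[1]/1.4,z).round(4))
```

```text
blk (array([0.4398, 0.1264, 0.0694]), np.float64(0.0015)) ring (array([ 0.4182, -0.0202,  0.0402]), np.float64(0.001)) hole (array([0.606 , 0.1544, 0.0259]), np.float64(0.0)) post (array([0.6166, 0.0154, 0.0546]), np.float64(0.0018))
blk [0.4405 0.1263 0.07  ]
ring [ 0.4189 -0.019   0.042 ]
hole [0.6069 0.1541 0.024 ]
post [0.619 0.014 0.052]
```

Heights agree: block top 0.069, plate 0.026, post top 0.055. I'm going down onto the block.

Request:
{"name": "step_arm", "arguments": {
  "commands": [
    [[0,0,0.04,0,0,0,-1],[0,0,0.04,0,0,0,-1],[0,0,0.04,0,0,0,-1],[0,0,0.03,0,0,0,-1],[0,0,0.0155,0,0,0,-1],[0,0,0,0,0,0,-1],[0,0,0,0,0,0,0.2],[0,0,0,0,0,0,1]]
  ]
}}

```text
t: 3.6
eef_pos: [0.4409, 0.1256, 0.0366]
orientation: [2.378, 2.052, 0.003]
contact_force: [0.2, -1.1, -0.0]
opening: 0.69
```

Request:
{"name": "step_arm", "arguments": {
  "commands": [
    [[0,0,0,0,0,0,1],[0,0,0,0,0,0,1],[0,0,0,0,0,0,1],[0,0,0,0,0,0,1],[0,0,0,0,0,0,1],[0,0,0,0,0,0,1]]
  ]
}}

```text
t: 4.2
eef_pos: [0.4405, 0.1259, 0.036]
orientation: [2.377, 2.054, 0.001]
contact_force: [-2.1, 0.6, 6.5]
opening: 0.227
```

Gripped: opening is 19 mm on a 20 mm block. I'm lifting, turning to the slant direction and moving above the hole.

Request:
{"name": "step_arm", "arguments": {
  "commands": [
    [[0,0,-0.02,0,0,0,1],[0,0,-0.03,0,0,0,1],[0,0,-0.03,0,0,0,1],[0,0,0,0,0,0.03,1],[0,0,0,0,0,0.03,1],[0,0,0,0,0,0.03,1]]
  ]
}}

```text
t: 4.8
eef_pos: [0.4401, 0.126, 0.1157]
orientation: [2.469, 1.943, 0.001]
contact_force: [0.1, -0.4, -2.0]
opening: 0.225
```

Request:
{"name": "step_arm", "arguments": {
  "commands": [
    [[0.008,0.021,0,0,0,0,1],[0.011,0.03,0,0,0,0,1],[0.011,0.03,0,0,0,0,1],[0.011,0.03,0,0,0,0,1],[0.011,0.03,0,0,0,0,1],[0.0062,0.0141,0,0,0,0,1],[0,0,0.02,0,0,0,1],[0,0,0.015,0,0,0,1]]
  ]
}}

```text
t: 5.6
eef_pos: [0.6044, 0.1463, 0.0792]
orientation: [-2.467, -1.944, 0.001]
contact_force: [-0.2, 0.1, -2.3]
opening: 0.228
```

Request:
{"name": "step_arm", "arguments": {
  "commands": [
    [[0,0,0,0,0,0,1],[0,0,0,0,0,0,1]]
  ]
}}

```text
t: 5.8
eef_pos: [0.6042, 0.1462, 0.0803]
orientation: [-2.467, -1.944, 0.001]
contact_force: [0.2, 0.1, -1.0]
opening: 0.225
```

Run:
```python
from h import *
c,im,d=snap("wrist","w2"); print(yaw(),arm.get_obs()["eef_pos"])
save("w2",cv2.resize(im,(784,588),interpolation=cv2.INTER_CUBIC))
print("hole",(proj(c,(.6066,.1543,.024))*1.4).round(1))
```

```text
76.48175053986465 [0.60468104 0.14628064 0.08097494]
hole [392.4 303.4]
```

View pics/w2.png

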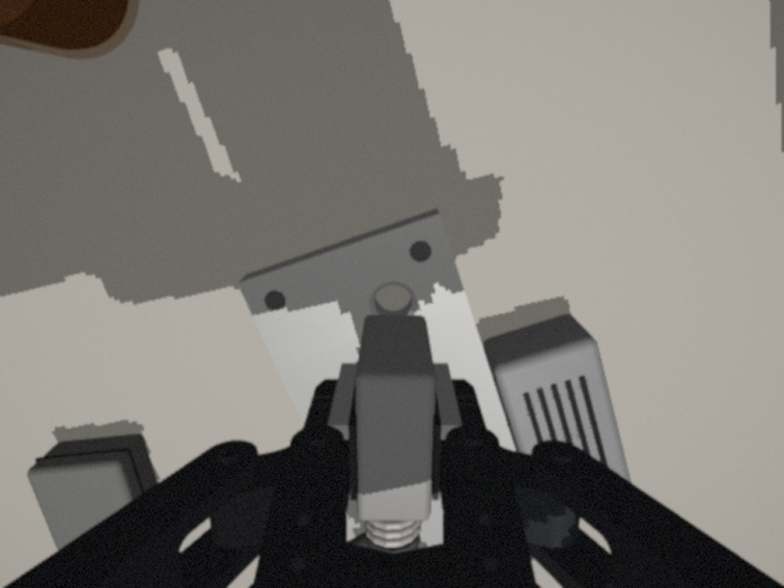

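Run:
```python
from h import *
c,_,_=load("w2")
print("hole z24",atz(c,393/1.4,300/1.4,.024).round(4), "z26",atz(c,393/1.4,300/1.4,.026).round(4))
tcp=np.array([.6043,.1462,.0805]); a=np.radians(76.5); s=-np.array([np.cos(a),np.sin(a),0]); l=np.array([-s[1],s[0],0])
for dz in(.010,.012,.014):
  b=tcp+[0,0,dz]
  f=lambda x,y,z:(proj(c,b+s*x+l*y+np.array([0,0,z]))*1.4).round(1)
  print(dz,[f(*q) for q in((-.022,-.01,.022),(-.022,.01,.022),(-.022,-.01,-.022),(-.022,.01,-.022),(.022,0,.022),(-.008,0,-.042))])
print(atz(c,392/1.4,317/1.4,.0705),atz(c,396.5/1.4,378/1.4,.1145),"exp",tcp-.022*s)
```

```text
hole z24 [0.6072 0.1557 0.024 ] z26 [0.6074 0.1564 0.026 ]
0.01 [array([348.4, 372.3]), array([430.6, 372.3]), array([360.1, 309.7]), array([421.4, 309.7]), array([390.2, 518.9]), array([391.3, 326.4])]
0.012 [array([347.7, 376.2]), array([431.2, 376.2]), array([359.7, 311.9]), array([421.7, 311.8]), array([390.1, 524.5]), array([391.2, 328.5])]
0.014 [array([346.9, 380.2]), array([431.8, 380.2]), array([359.3, 314.1]), array([422., 314.]), array([390. , 530.2]), array([391.2, 330.5])]
[0.60941554 0.16577207 0.0705    ] [0.61096281 0.16672375 0.1145    ] exp [0.6094358  0.16759214 0.0805    ]
```

Run:
```python
from h import *
_,im,_=load("w2"); cr=im[190:390,220:345]; save("w2c",cv2.resize(cr,None,fx=3,fy=3,interpolation=cv2.INTER_CUBIC))
cr=im[190:290,230:330]; save("w2d",cv2.resize(cr,None,fx=6,fy=6,interpolation=cv2.INTER_CUBIC))
```

```text
(no output)
```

View pics/w2d.png

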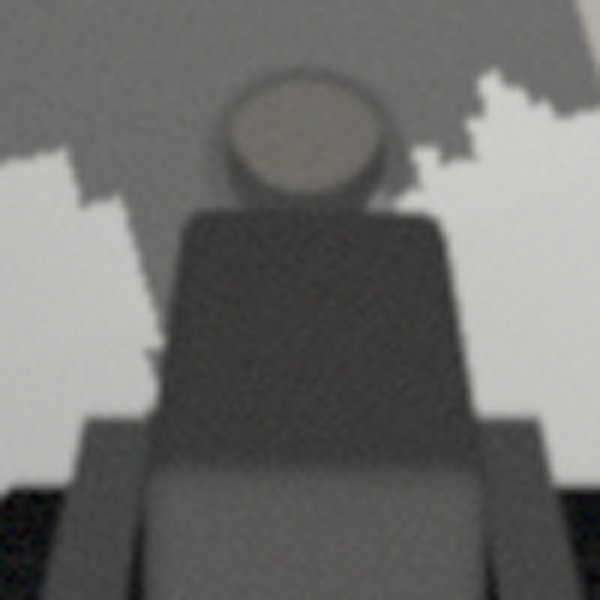

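The hole is about 1.2 mm further along tool x and 0.6 mm along −y relative to the pin, which is well inside the clearance. I'm correcting and lowering while watching force.

Request:
{"name": "step_arm", "arguments": {
  "commands": [
    [[0.0012,-0.0006,0.01,0,0,0,1],[0,0,0.01,0,0,0,1],[0,0,0.005,0,0,0,1],[0,0,0.005,0,0,0,1],[0,0,0.005,0,0,0,1]]
  ]
}}

```text
t: 6.35
eef_pos: [0.6044, 0.1476, 0.0449]
orientation: [-2.468, -1.944, 0.0]
contact_force: [0.4, -0.2, -1.7]
opening: 0.224
```

Request:
{"name": "step_arm", "arguments": {
  "commands": [
    [[0,0,0.003,0,0,0,1],[0,0,0.002,0,0,0,1],[0,0,0,0,0,0,1]]
  ]
}}

```text
t: 6.65
eef_pos: [0.6043, 0.1475, 0.0402]
orientation: [-2.467, -1.944, 0.0]
contact_force: [0.3, 0.7, -2.3]
opening: 0.224
```

Request:
{"name": "step_arm", "arguments": {
  "commands": [
    [[0,0,0.003,0,0,0,1],[0,0,0.0015,0,0,0,1],[0,0,0,0,0,0,1]]
  ]
}}

```text
t: 6.95
eef_pos: [0.6042, 0.1475, 0.0357]
orientation: [-2.467, -1.944, 0.0]
contact_force: [-0.4, -0.2, -1.4]
opening: 0.225
```

Request:
{"name": "step_arm", "arguments": {
  "commands": [
    [[0,0,0.001,0,0,0,1],[0,0,0.0005,0,0,0,1],[0,0,0,0,0,0,1]]
  ]
}}

```text
t: 7.25
eef_pos: [0.6043, 0.1475, 0.0344]
orientation: [-2.467, -1.944, 0.0]
contact_force: [1.1, 0.3, -2.1]
opening: 0.225
```

Request:
{"name": "step_arm", "arguments": {
  "commands": [
    [[0,0,0.001,0,0,0,1],[0,0,0.0005,0,0,0,1],[0,0,0,0,0,0,1]]
  ]
}}

```text
t: 7.55
eef_pos: [0.6045, 0.1476, 0.0341]
orientation: [2.467, 1.944, 0.0]
contact_force: [-5.5, -0.9, 11.7]
opening: 0.226
```

Request:
{"name": "step_arm", "arguments": {
  "commands": [
    [[0,0,0.001,0,0,0,1],[0,0,0,0,0,0,1]]
  ]
}}

```text
t: 7.75
eef_pos: [0.6045, 0.1476, 0.0341]
orientation: [2.467, 1.944, 0.0]
contact_force: [-10.2, -2.1, 22.5]
opening: 0.227
```

The block bottoms out at TCP 0.034 as expected, so the pin is fully in. I'm easing off, opening part way and rising.

Request:
{"name": "step_arm", "arguments": {
  "commands": [
    [[0,0,-0.0015,0,0,0,1],[0,0,0,0,0,0,0.5],[0,0,0,0,0,0,0.3],[0,0,0,0,0,0,0.1],[0,0,0,0,0,0,0.1],[0,0,0,0,0,0,0.1]]
  ]
}}

```text
t: 8.35
eef_pos: [0.6043, 0.1475, 0.0332]
orientation: [-2.467, -1.944, 0.0]
contact_force: [0.0, 0.6, 0.7]
opening: 0.447
```

Request:
{"name": "step_arm", "arguments": {
  "commands": [
    [[0,0,-0.02,0,0,0,0.1],[0,0,-0.04,0,0,0,0.1],[0,0,-0.05,0,0,0,0.1],[0,0,-0.05,0,0,0,0.5],[-0.02,0,-0.02,0,0,0,1],[-0.035,0,0,0,0,0,1],[-0.035,0,0,0,0,0,1],[0,0,0,0,0,0,1]]
  ]
}}

```text
t: 9.15
eef_pos: [0.5826, 0.057, 0.2136]
orientation: [2.47, 1.941, -0.001]
contact_force: [0.9, -0.4, 0.4]
opening: -0.004
```

Run:
```python
from h import *
c,im,d=snap("wrist","w3"); print(yaw(),arm.get_obs()["eef_pos"])
save("w3",cv2.resize(im,(784,588),interpolation=cv2.INTER_CUBIC))
a=np.radians(-103.5); s=np.array([np.cos(a),np.sin(a)]); h=np.array([.6062,.1555])
print("ring pred",h+.157*s,(proj(c,[*(h+.157*s),.04])*1.4).round(1))
```

```text
76.3440236767529 [0.58306722 0.05859848 0.21359257]
ring pred [0.56954908 0.00283792] [392.6 334.6]
```

View pics/w3.png

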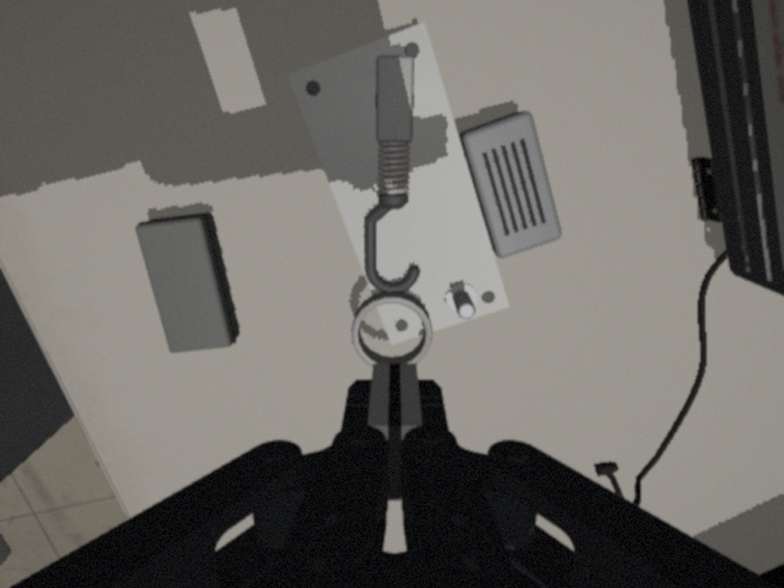

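The spring lies flat on the slant with the block seated. The ring is at (392,333), 2 px from the prediction, and the post is at about (463,303), clear on the right. I'm putting the shut fingers into the ring.

Request:
{"name": "step_arm", "arguments": {
  "commands": [
    [[-0.029,0,0,0,0,0,1],[-0.029,0,0,0,0,0,1],[0,0,0.045,0,0,0,1],[0,0,0.045,0,0,0,1],[0,0,0.045,0,0,0,1],[0,0,0,0,0,0,1],[0,0,0,0,0,0,1]]
  ]
}}

```text
t: 9.9
eef_pos: [0.5702, 0.0042, 0.0791]
orientation: [-2.467, -1.945, 0.0]
contact_force: [0.2, -1.3, -0.1]
opening: 0.001
```

Run:
```python
from h import *
c,_,_=load("w3"); y=np.array([.972,-.2335,0])
for p,z in(((467,311),.052),((459,298),.024),((392,333),.040)): q=atz(c,p[0]/1.4,p[1]/1.4,z); print(q.round(4),(q-.0013*y).round(4))
c,im,d=snap("wrist","w4"); print(yaw(),arm.get_obs()["eef_pos"])
save("w4",im[100:400,130:430].repeat(2,0).repeat(2,1))
```

```text
[0.6213 0.0124 0.052 ] [0.62   0.0128 0.052 ]
[0.6195 0.0121 0.024 ] [0.6182 0.0124 0.024 ]
[0.5694 0.0041 0.04  ] [0.5682 0.0044 0.04  ]
76.51095062068772 [0.57101827 0.00408183 0.08032482]
```

View pics/w4.png

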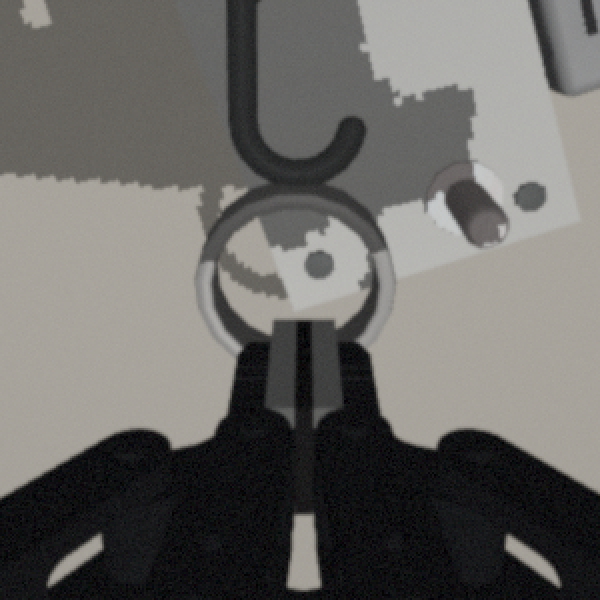

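The fingertips (305,325) line up with the ring, whose centre is about (297,275), to within 1–2 mm. I'm going down into the ring.

Request:
{"name": "step_arm", "arguments": {
  "commands": [
    [[0,-0.0012,0.015,0,0,0,1],[0,0,0.012,0,0,0,1],[0,0,0.012,0,0,0,1],[0,0,0.012,0,0,0,1],[0,0,0,0,0,0,1],[0,0,0,0,0,0,1]]
  ]
}}

```text
t: 10.55
eef_pos: [0.5687, 0.0039, 0.0274]
orientation: [-2.467, -1.944, 0.0]
contact_force: [0.6, -0.1, 1.0]
opening: 0.001
```

Request:
{"name": "step_arm", "arguments": {
  "commands": [
    [[-0.004,0,0,0,0,0,1],[-0.004,0,0,0,0,0,1],[0,0,0,0,0,0,1]]
  ]
}}

```text
t: 10.85
eef_pos: [0.5668, -0.0045, 0.0277]
orientation: [2.468, 1.944, 0.001]
contact_force: [0.7, -0.4, 0.2]
opening: -0.003
```

Request:
{"name": "step_arm", "arguments": {
  "commands": [
    [[-0.004,0,0,0,0,0,1],[-0.004,0,0,0,0,0,1],[0,0,0,0,0,0,1]]
  ]
}}

```text
t: 11.15
eef_pos: [0.5648, -0.0119, 0.0275]
orientation: [-2.468, -1.944, -0.001]
contact_force: [-0.1, 1.2, 1.0]
opening: -0.003
```

Request:
{"name": "step_arm", "arguments": {
  "commands": [
    [[-0.004,0,0,0,0,0,1],[-0.004,0,0,0,0,0,1],[0,0,0,0,0,0,1]]
  ]
}}

```text
t: 11.45
eef_pos: [0.563, -0.0195, 0.0275]
orientation: [-2.468, -1.944, -0.001]
contact_force: [0.3, 4.0, 1.2]
opening: 0.003
```

Request:
{"name": "step_arm", "arguments": {
  "commands": [
    [[-0.006,0,0,0,0,0,1],[-0.006,0,0,0,0,0,1],[0,0,0,0,0,0,1]]
  ]
}}

```text
t: 11.75
eef_pos: [0.5602, -0.0311, 0.0275]
orientation: [-2.468, -1.944, -0.001]
contact_force: [0.4, 4.8, 1.4]
opening: 0.002
```

Request:
{"name": "step_arm", "arguments": {
  "commands": [
    [[-0.006,0,0,0,0,0,1],[-0.006,0,0,0,0,0,1],[-0.006,0,0,0,0,0,1],[-0.003,0,0,0,0,0,1],[0,0,0,0,0,0,1],[0,0,0,0,0,0,1]]
  ]
}}

```text
t: 12.35
eef_pos: [0.5554, -0.0508, 0.0274]
orientation: [-2.467, -1.944, -0.001]
contact_force: [2.6, 9.6, 0.7]
opening: -0.001
```

Run:
```python
from h import *
c,im,d=snap("wrist","w5"); print(yaw(),arm.get_obs()["eef_pos"],arm.get_obs()["contact_force"])
save("w5",cv2.resize(im[:,80:480],(800,588*800//784)[:1]+(600,) if False else (571,600),interpolation=cv2.INTER_CUBIC))
```

```text
76.47839768270188 [ 0.55538612 -0.05078494  0.02742442] [2.64752122 9.97304    0.64742129]
```

View pics/w5.png

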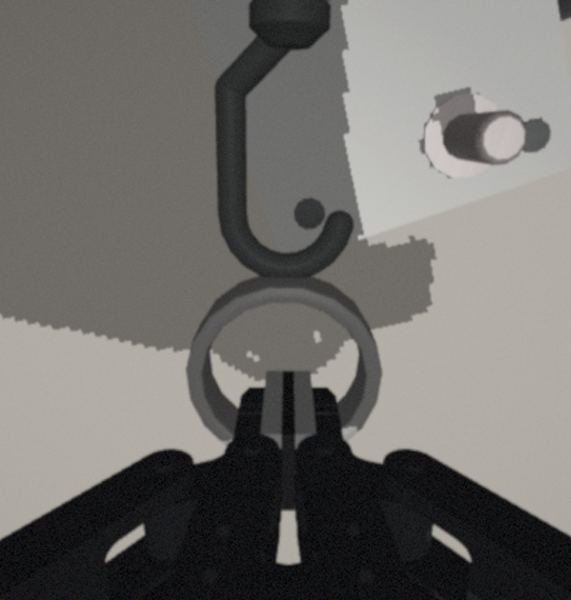

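Run:
```python
from h import *
c,_,_=load("w5"); y=np.array([.972,-.2335,0]); h=np.array([.6062,.1553,0])
a=np.radians(-103.5); s=np.array([np.cos(a),np.sin(a),0])
for n,p,z in(("hook",(287,225),.028),("tip",(341,222),.03),("ring",(284,372),.04),("posttop",(502,137),.052),("TCP",(288,372),.0275)):
    q=atz(c,80+p[0]/1.4275,p[1]/1.4286,z)-.0013*y; print(n,q.round(4),"r",np.linalg.norm((q-h)[:2]).round(4),"along",((q-h)@s).round(4))
```

```text
hook [0.5676 0.0013 0.028 ] r 0.1588 along 0.1588
tip [ 0.5822 -0.001   0.03  ] r 0.1582 along 0.1576
ring [ 0.5576 -0.0366  0.04  ] r 0.198 along 0.198
posttop [0.619  0.0132 0.052 ] r 0.1427 along 0.1352
TCP [ 0.5572 -0.0429  0.0275] r 0.2042 along 0.2041
```

The hook tip (341,222) already lies beyond the post's radius: 158 mm against a post far side of 148 mm. I'm pulling 4 mm more and swinging round toward the post.

Request:
{"name": "step_arm", "arguments": {
  "commands": [
    [[-0.004,0,0,0,0,0,1],[0,0,0,0,0,0,1],[0.0005,0.014,0,0,0,-0.065,1],[0.0005,0.014,0,0,0,-0.065,1],[0,0,0,0,0,0,1]]
  ]
}}

```text
t: 12.9
eef_pos: [0.5829, -0.059, 0.0272]
orientation: [-2.333, -2.103, -0.002]
contact_force: [1.4, 12.0, -0.2]
opening: -0.001
```

Request:
{"name": "step_arm", "arguments": {
  "commands": [
    [[0.0005,0.014,0,0,0,-0.065,1],[0.0003,0.007,0,0,0,-0.0325,1],[0,0,0,0,0,0,1]]
  ]
}}

```text
t: 13.2
eef_pos: [0.6031, -0.0597, 0.027]
orientation: [-2.228, -2.212, -0.001]
contact_force: [0.1, 11.2, 0.8]
opening: -0.003
```

Request:
{"name": "step_arm", "arguments": {
  "commands": [
    [[0.0003,0.007,0,0,0,-0.0325,1],[0.0005,0.014,0,0,0,-0.065,1],[0,0,0,0,0,0,1],[0,0,0,0,0,0,1]]
  ]
}}

```text
t: 13.6
eef_pos: [0.6237, -0.0585, 0.027]
orientation: [-2.118, -2.317, -0.001]
contact_force: [-0.2, 11.2, 0.2]
opening: 0.0
```

Run:
```python
from h import *
c,im,d=snap("wrist","w6"); o=arm.get_obs();p=o["eef_pos"]; print(yaw(),p,o["contact_force"])
e=p[:2]-[.6062,.1553]; print(np.linalg.norm(e),np.degrees(np.arctan2(e[1],e[0])))
save("w6",cv2.resize(im[:,80:480],(571,600),interpolation=cv2.INTER_CUBIC))
```

```text
95.12289213870353 [ 0.62354792 -0.05848135  0.02705172] [-0.46038954 11.46818007  0.16640385]
0.21448406737109246 -85.3607299437888
```

View pics/w6.png

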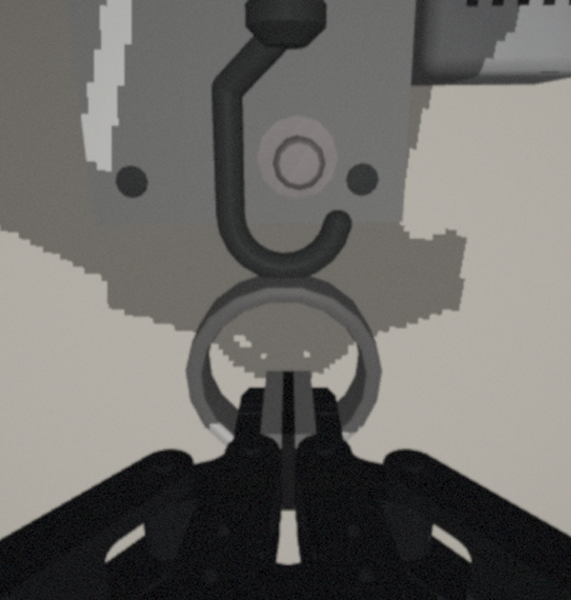

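The post (298,160) is between the shank (230) and the tip (340), about 3 mm toward the tip side. I'm swinging 1.2° more, then easing back.

Request:
{"name": "step_arm", "arguments": {
  "commands": [
    [[0,0.0045,0,0,0,-0.021,1],[0,0,0,0,0,0,1],[0.005,0,0,0,0,0,1],[0.005,0,0,0,0,0,1],[0.005,0,0,0,0,0,1],[0.004,0,0,0,0,0,1],[0,0,0,0,0,0,1]]
  ]
}}

```text
t: 14.35
eef_pos: [0.6258, -0.0396, 0.0273]
orientation: [-2.094, -2.34, 0.0]
contact_force: [-1.4, 8.8, 2.2]
opening: 0.004
```

Request:
{"name": "step_arm", "arguments": {
  "commands": [
    [[0.003,0,0,0,0,0,1],[0.003,0,0,0,0,0,1],[0,0,0,0,0,0,1]]
  ]
}}

```text
t: 14.65
eef_pos: [0.6255, -0.0347, 0.0273]
orientation: [-2.096, -2.341, 0.001]
contact_force: [0.3, 0.3, 0.4]
opening: -0.004
```

Request:
{"name": "step_arm", "arguments": {
  "commands": [
    [[0.003,0,0,0,0,0,1],[0.002,0,0,0,0,0,1],[0.002,0,0,0,0,0,1],[0,0,0,0,0,0,1]]
  ]
}}

```text
t: 15.05
eef_pos: [0.6248, -0.0275, 0.0274]
orientation: [-2.096, -2.34, 0.0]
contact_force: [-0.2, -0.4, -0.3]
opening: 0.001
```

The force dropped to zero, so the hook is bearing on the post and the fingers are centred in the ring. I'm lifting out and looking.

Request:
{"name": "step_arm", "arguments": {
  "commands": [
    [[0,0,-0.01,0,0,0,1],[0,0,-0.02,0,0,0,1],[0,0,-0.04,0,0,0,1],[0,0,-0.05,0,0,0,1],[-0.02,0,-0.04,0,0,0,1],[-0.03,0,0,0,0,0,1],[0,0,0,0,0,0,1],[0,0,0,0,0,0,1]]
  ]
}}

```text
t: 15.85
eef_pos: [0.6301, -0.0778, 0.1877]
orientation: [-2.097, -2.339, -0.0]
contact_force: [-0.1, -0.0, -0.0]
opening: -0.001
```

Run:
```python
from h import *
c,im,d=snap("wrist","w7"); print(arm.get_obs()["eef_pos"],arm.get_obs()["contact_force"])
cr=im[0:260,150:430]; save("w7",cv2.resize(cr,None,fx=2.3,fy=2.3,interpolation=cv2.INTER_CUBIC))
```

```text
[ 0.62998728 -0.0771539   0.1872535 ] [-0.38840433  0.94426581  0.11123714]
```

View pics/w7.png

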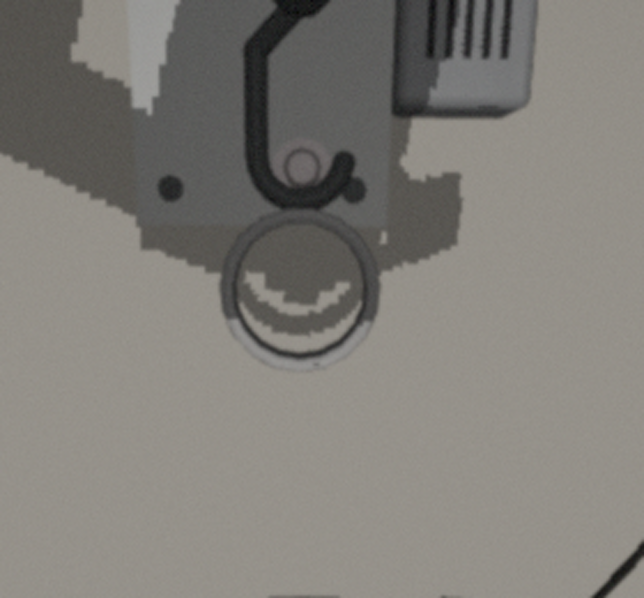

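The post lies in the hook's curve at (302,166). I'm backing away for a final check from the fixed cameras.

Request:
{"name": "step_arm", "arguments": {
  "commands": [
    [[-0.04,0,-0.03,0,0,0,1],[-0.04,0,-0.03,0,0,0,1],[-0.04,0,-0.03,0,0,0,1],[-0.04,0,0,0,0,0,1],[-0.04,0,0,0,0,0,1],[0,0,0,0,0,0,1]]
  ]
}}

```text
t: 16.5
eef_pos: [0.6519, -0.2797, 0.2762]
orientation: [-2.099, -2.336, 0.002]
contact_force: [0.1, 0.2, -0.1]
opening: 0.0
```

Run:
```python
from h import *
cs,a,_=snap("scene","s9"); ct,b,d=snap("top","t9")
print((proj(cs,(.61,.08,.03))).round(), proj(ct,(.61,.08,.03)).round())
def crop(c,im,P,w,h,f):
    u,v=proj(c,P).astype(int); return cv2.resize(im[v-h:v+h,u-w:u+w],None,fx=f,fy=f,interpolation=cv2.INTER_CUBIC)
P=(.61,.08,.03)
save("end",np.vstack([crop(cs,a,P,65,32,4.6),crop(ct,b,P,65,32,4.6)])[:600])
a0=load("scene0")[1];b0=load("top0")[1]
for n,u,v in(("bottle",172,217),("timer",371,232),("tape",395,179)):
    print(n,np.abs(b[v-14:v+14,u-14:u+14].astype(int)-b0[v-14:v+14,u-14:u+14]).mean())
```

```text
[222. 222.] [252. 183.]
bottle 13.795068027210885
timer 65.92431972789116
tape 48.19940476190476
```

View pics/end.png

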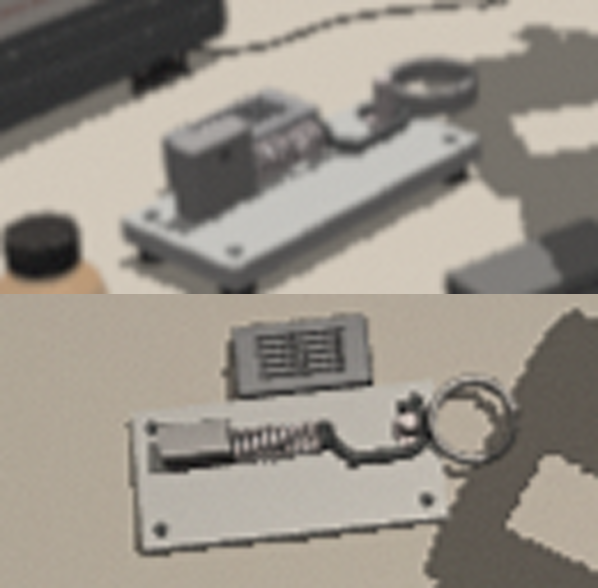

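The block is seated flat on the plate, the spring is stretched, and the hook is round the post with nothing touching it. I'm handing in.

```bash
python3 -c "
from station import arm
print(arm.job_done())"
```

```text
the job is handed in; nothing more can be done
None
```

The spring is fitted: the pin is fully down in the plate's hole and the hook rests round the post, with the spring stretched between them. I handed in at about 16.6 s of the 51 s allowed.

**How it went:**
- **Pin:** I gripped the end block and lowered the pin into the hole on the slant. The block met the plate at the expected tool height of 0.034 m. I pressed with about 22 N to be sure it was seated, then let go.
- **Hook:** I pulled the ring out with shut fingers to about 45–50 mm of stretch, swung it about 20° round the post, and eased back. The pull then dropped to zero and I lifted the fingers out.

**Last checks:**
- **Fit:** The final pictures show the block flat on the plate and the post lying in the curve of the hook. I did not measure how level the hook and ring sit; they look flat in the picture.
- **Robot clear:** The arm is well away and was reading almost no force.

**What disagreed:**
- **Stretch:** Before the last 4 mm of pull, the pictures put the stretch at about 41–47 mm, but the pull force suggested about 35 mm. I went by the pictures.
- **Bottle, timer and tape roll:** The before-and-after picture comparison changed at all three, most at the timer and tape roll. I put this down to the arm and its shadow being in the view, so it does not confirm they stayed put. The arm never worked at their positions and felt no unexpected contact.

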